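# Tap the wooden handle back into the burger press

## Task

The burger press has come out of the oven without its wooden handle. Stand the handle's tapered shank lightly in the socket of the press and let go, then tap it home from above with the beech pounder, gently enough not to split the wood but until it is wedged so firmly that friction alone holds it; stand the pounder back upright on the worktop. Then carry the press by its handle to the small empty board, set it down there softly, and leave everything else where it stands.

Things in the scene. Friction and masses are not known exactly. Their poses are not given: they have to be found in the camera images.
- press: Burger press, loose, about 0.7 kg: dark cast round plate 116 mm across, 9 mm thick, flat below, with six short ribs; in its middle an upright round boss 54 mm across, its top 44 mm above the underside, holding the tapered socket. Origin: centre of the underside, z up along the socket's axis; stands on the worktop
- socket (a point): Centre of the socket's mouth, on the press's axis, 44 mm above its underside. The socket narrows like the handle's shank (8 mm in 34) and is 35 mm deep: 32 mm across at the mouth, lined with eight light springy brass lips there and, deeper, a stiff brass ring that wedges the shank
- handle: Turned wooden handle, loose, 0.1 kg, 101 mm long, standing on the small end of its shank: pale tapered shank 22 mm across at its bevelled end, 28 mm at 4.5 mm, 35 mm at 34 mm up; brass ferrule 37 mm across to 44 mm; straight dark grip 34 mm across from 44 to 84 mm (hold it with the TCP about 70 mm above the end); head 41 mm across. Origin: centre of the shank's small end, z towards the head
- handle_top (a point): Centre of the head's flat top, 101 mm above the shank's end: tap here. Let in with 1 to 4 N the shank's end rests 18 to 24 mm above the press's underside. Tapped, it first sinks easily (under 8 N), 0 to 12 mm, unseen and different each time (wear), then bites: 1 mm more takes 20 N. Driven with under 16 N it slips out on lifting; 20 to 28 N holds. Above 33 N the wood splits
- pounder: Pale beech pounder, loose, about 0.2 kg, 130 mm tall, standing upright on the worktop: flat round foot 52 mm across and 34 mm high, straight stem 27 mm across from 48 to 106 mm (hold it with the TCP about 95 mm above the foot), knob 34 mm across at the top. Origin: centre of the foot's flat underside, z up
- board: Small empty dark wooden board with rounded outline on short feet, 176 mm across (not the long one with cup and bowl), loose, 0.8 kg, standing on the worktop. Origin: centre of its underside at worktop height; flat top 42 mm above it
- mill: dark wooden pepper mill, 58 mm across, 160 mm tall; loose bystander behind the work. Origin: centre of its underside
- cellar: white lidded salt cellar, 78 x 70 x 62 mm; loose bystander behind the work. Origin: centre of its underside
- spice_a: small glass spice jar with black lid, pale brown spice, 44 mm across, 92 mm tall; loose bystander behind the work. Origin: centre of its underside
- spice_b: small glass spice jar with black lid, red spice, 44 mm across, 92 mm tall; loose bystander behind the work. Origin: centre of its underside
- honey: glass honey jar with black lid, 65 mm across, 86 mm tall; loose bystander behind the work. Origin: centre of its underside
Mind the look-alikes: they are no part of the job. What is shaped like the pounder but purple is not meant.

How it is judged (in metres and radians):
On the way, in this order (a step that is already met when the one before it is completed fails the run):
1. the handle stands upright in the socket, let go and only lightly in, not yet wedged (horizontal distance between handle and press below 0.004 m and z of handle in the frame of press between 0.008 and 0.027 m and angle between handle's own z axis and vertical below 0.08 rad and contact force between handle and press below 25 N and contact force between the fingers and handle below 0.1 N), for 0.2 s.
2. the pounder has tapped the handle from above with more than 8 N while it stands in the socket (horizontal distance between handle and press below 0.004 m and z of handle in the frame of press between 0.008 and 0.027 m and angle between handle's own z axis and vertical below 0.08 rad and contact force between pounder and handle above 8 N).
3. the press hangs clear of the worktop by its handle alone: fingers on the handle, not on the press; the pounder stands on the worktop (horizontal distance between handle and press below 0.004 m and z of handle in the frame of press between 0.008 and 0.027 m and angle between handle's own z axis and vertical below 0.08 rad and height (world z) of press above 0.02 m and contact force between the fingers and handle above 1 N and contact force between the fingers and press below 0.1 N and contact force between press and board below 0.1 N and height (world z) of pounder below 0.004 m), for 0.2 s.
At the end, for the whole second after the job is handed in: The press stands flat on the small board, its centre within 28 mm of the board's; the handle is wedged upright in its socket (within 4 mm of the axis and 0.08 rad, its end 8 to 27 mm above the press's underside); the pounder stands upright on the worktop; all at rest and let go (horizontal distance between handle and press below 0.004 m and z of handle in the frame of press between 0.008 and 0.027 m and angle between handle's own z axis and vertical below 0.08 rad and horizontal distance between press and board below 0.028 m and z of press in the frame of board between 0.038 and 0.046 m and angle between press's own z axis and vertical below 0.05 rad and height (world z) of pounder below 0.004 m and angle between pounder's own z axis and vertical below 0.1 rad and linear speed of each of press, handle, pounder below 0.02 m/s); the robot touches nothing.
It fails at once if the pounder strikes or presses the handle with more than 33 N: the wood splits (contact force between pounder and handle above 33 N).
It fails at once if the press is set down or dropped on the board with more than 50 N (contact force between press and board above 50 N).
It fails at once if a bystander is shifted by more than 20 mm, or the board by more than 30 mm (distance of any of mill, cellar, spice_a, spice_b, honey from where it was at the start of the episode above 0.02 m or distance of board from where it was at the start of the episode above 0.03 m).
It also fails if it takes over 70 s, if anything falls off the work surface, if the arm or the gripper's body presses on something with over 40 N, if the wrist force passes 120 N, or if a joint passes its speed limit or range.

## Robot

A 6-joint arm with a two-finger parallel gripper is mounted at the origin on a cart in front of the work surface, level with it; the furniture and walls round the work are solid. World frame = base frame: x ahead of the robot, y to its left, z up, the work surface at z = 0. Lengths are in mm, angles in rad, forces in N, time in s.
With the tool pointing down it reaches from about 275 to 1000 mm from the base axis. Payload 8.4 kg.
Tool frame: the origin (TCP) lies between the finger pads, 19 mm behind the fingertips; this is the grasp point; z points along the fingers, y is the line along which they close (so a half turn about z gives the same grasp; the last joint's range is limited). The gripper opens to 85 mm and grips with 20 to 120 N. Pads are 22 mm wide; open, the fingers measure 114 mm over their backs; the gripper's body (76 mm by 85 mm) begins 54 mm behind the grasp point. The pads swing forward as they close: fully open they stand 13 mm farther back than shut.
Start: joints at [-1.148, 0.353, 1.633, -0, 1.155, -0.002], TCP at [257.586, -569.454, 249.981] pointing down, gripper open.
Joint ranges: [-2.63, 2.63], [-0.92, 2.1], [0.06, 2.66], [-1.3, 4.44], [0, 2.69], [-3.02, 3.02]. Speed limits (rad/s): [2.22, 2.22, 2.79, 3.14, 3.14, 3.14].

## Interface

Orientations are given as [roll, pitch, yaw] about the fixed x, y, z axes, in that order (R = Rz(yaw) Ry(pitch) Rx(roll)).
In Python, from rig import sensors, grab_frame, camera_params, order gives the robot as it stands. The module is installed in compiled form; this text tells all that it offers.
- The arm moves only by the tool move_arm, never from a script. Its argument "motion" is a list of rows, each a list of 7 numbers: the turn, a rotation vector about the tool's x, y, z in fractions of the full range, 1 being 2 pi rad, then the shift along the tool's x, y, z in fractions of the full range, 1 being 1 m, then the finger opening in m, from 0 to 0.0854. A call has 1 to 8 rows; each row is the pose to reach, as a shift and turn from the pose commanded when the call began, along the tool's axes at that moment; what a row does not reach only later rows make up. A row lasts 1/8 s, in which the tool goes at most 62.5 mm and 10.7 degrees, less where a joint would pass 70% of its speed; a pose out of reach is approached as far as the arm can. A call with a gripper value outside its range is refused whole. The fingers move at their own pace and stop on an object; "grip_force" is the grip in N (left out, the last holds). Time passes only in rows, so rows that repeat a pose let the fingers close. It gives the time, the measured TCP pose, the force, the opening and the grip force at its end, in the units of the state.
- sensors.sense(): the state, without advancing time (a new reading comes with each control period).
- grab_frame(name): name is "side" or "top"; returns (picture, depth): 400x640x3 uint8, red, green, blue; 400x640 float32, mm along the optical axis (not along the pixel's ray), 0 where there is no reading.
- camera_params(name): a dict with "camera_matrix" (3x3 intrinsics, pixels), "world_from_camera" (4x4, takes a point from camera to world coordinates). Camera axes: x right, y down, z forward; pixel columns grow to the right and rows downward; lengths in mm; the calibration is good to about 2 mm. A picture is of the moment at which its call begins. camera_params takes no time and is no camera call.
- order.sign_off(): hands the job in; it is judged then, once.
The state is a dict: "clock": time; "qpos": joint angles; "qvel": joint speeds; "joint_efforts": joint torques, N m; "eef_pos": TCP position; "tcp_rot": TCP orientation; "contact_force": force on the tool from outside, world axes, zero at the start; "wrist_torque": the same for the moment, N m; "opening": opening from 0.0 (shut) to 1.0 (fully open); "grasp_force": force on a finger pad.
Only numpy, scipy, OpenCV 4.12 (cv2) and the standard library are available. Lean on these libraries where they do the work, as an engineer would, in place of code of your own. Each camera call takes 0.05 s, during which the arm holds its last target. There are 200 camera calls.

## Working session

There is one attempt and no reset: what is moved stays moved. The work goes in short steps, Python scripts to look and compute and a tool call to move; the robot and the scene stay as the last step left them, time stands still between calls to the robot, and variables do not carry over. Pictures are saved under pics/ and viewed, at most 10 in all, crops included, and the job is handed in when it is done.

Besides the shell and the picture viewer there is one more tool, called after "Emit:" as name(argument=value, ...) on one line, values as JSON. move_arm: Moves the arm, as the interface text tells. Its arguments: {"type":"object","properties":{"motion":{"type":"array","items":{"type":"array","items":{"type":"number"}}},"grip_force":{"type":"number"}},"required":["motion"]}

```bash
mkdir -p pics
cat > h.py <<'E'
import numpy as np,cv2
from rig import sensors,grab_frame,camera_params,order
def pts(name):
    im,d=grab_frame(name);p=camera_params(name);K=p["camera_matrix"];T=np.array(p["world_from_camera"])
    v,u=np.mgrid[:400,:640];K=np.array(K)
    c=np.stack([(u-K[0,2])/K[0,0]*d,(v-K[1,2])/K[1,1]*d,d],-1)
    return im,d,c@T[:3,:3].T+T[:3,3]
E
python3 - <<'E'
from h import *
for n in("top","side"):
    im,d,w=pts(n);cv2.imwrite(f"pics/{n}0.png",im[...,::-1]);np.savez(f"{n}0.npz",im=im,d=d,w=w)
    print(n,np.round(camera_params(n)["world_from_camera"],3).tolist(),camera_params(n)["camera_matrix"])
print(sensors.sense())
E
```

```text
top [[0.003, -0.987, 0.162, 331.412], [-1.0, -0.006, -0.018, -54.864], [0.018, -0.162, -0.987, 1491.866], [0.0, 0.0, 0.0, 1.0]] [[388.76399332   0.         321.91777232]
 [  0.         388.76399332 203.34199234]
 [  0.           0.           1.        ]]
side [[-0.828, -0.441, 0.347, 81.725], [-0.561, 0.633, -0.534, 609.351], [0.016, -0.637, -0.771, 1080.056], [0.0, 0.0, 0.0, 1.0]] [[379.69534299   0.         324.66074002]
 [  0.         379.69534299 193.44339416]
 [  0.           0.           1.        ]]
{'clock': 0.1, 'qpos': array([-1.14843328e+00,  3.53584585e-01,  1.63407624e+00,  3.61808579e-05,
        1.15522045e+00, -2.38830677e-03]), 'qvel': array([ 0.00056458, -0.00052054, -0.00291024,  0.00077591, -0.00048324,
        0.00103265]), 'joint_efforts': array([-1.74174666e-04, -6.06356978e+01, -3.42820287e+01,  7.68419227e-06,
        4.02593985e-03, -4.99130934e-06]), 'eef_pos': array([ 257.40295884, -569.07227017,  249.32614222]), 'tcp_rot': array([-3.14030412e+00, -3.61599527e-05,  4.24736707e-01]), 'contact_force': array([-0.01405296, -0.11421222, -0.79833725]), 'wrist_torque': array([0.01144774, 0.01171009, 0.00714099]), 'grasp_force': 0.0, 'opening': 0.9998975738580521}
```

View pics/top0.png

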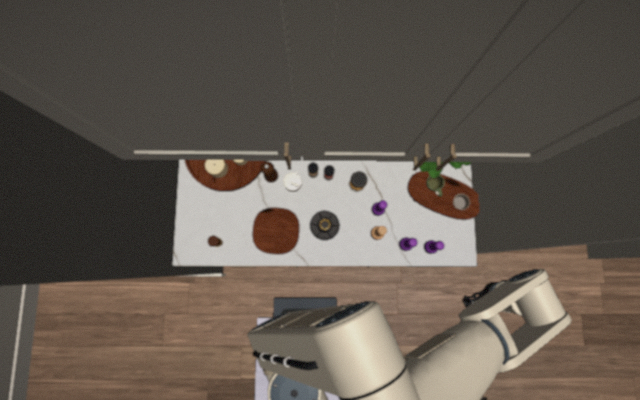

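View pics/side0.png

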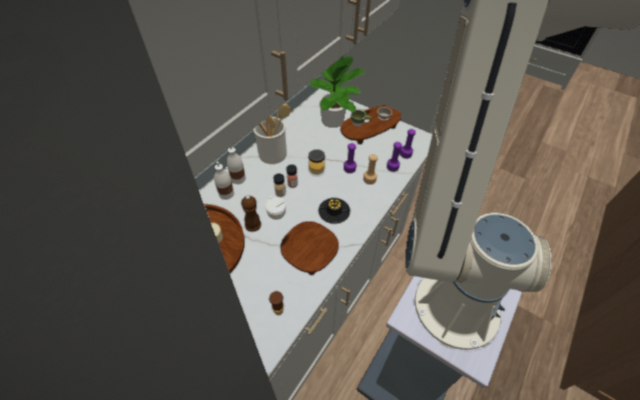

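Top view: handle (214,241), small board (276,231), press (324,225), beech pounder (378,233). In the side view they are at (277,300), (310,247), (334,207) and (371,168). The purple ones are decoys.

Run:
```python
from h import *
cent={"top":dict(handle=(214,241),board=(276,231),press=(324,225),pounder=(378,233)),"side":dict(handle=(277,300),board=(310,247),press=(334,207),pounder=(371,168))}
for n in cent:
    f=np.load(f"{n}0.npz");w=f["w"];d=f["d"]
    for k,(u,v) in cent[n].items():
        r=35 if k=="board" else 20
        s=w[v-r:v+r,u-r:u+r].reshape(-1,3)
        floor=np.median(s[np.abs(s[:,2])<15,2]) if (np.abs(s[:,2])<15).sum() else None
        print(n,k,"floor",floor,"zmax",s[:,2].max())
        for lo,hi in ((4,16),(20,36),(36,50),(50,80),(80,97),(97,108),(108,125),(125,136)):
            m=(s[:,2]>lo)&(s[:,2]<hi)
            if m.sum()>5: q=s[m];print("  ",lo,hi,m.sum(),q.mean(0).round(1),q.min(0).round(0)[:2],q.max(0).round(0)[:2])
```

```text
top handle floor -0.662268016430744 zmax 1491.8657404662813
   4 16 113 [433.8 326.9   5.6] [357. 258.] [505. 402.]
   36 50 11 [423.2 298.   43.7] [408. 292.] [441. 307.]
   50 80 16 [419.  297.5  60.2] [407. 293.] [436. 310.]
   80 97 30 [422.6 308.2  94.6] [405. 291.] [440. 330.]
   97 108 74 [422.6 309.8 100.7] [405. 292.] [440. 329.]
top board floor -0.6509337566376416 zmax 1491.8657404662813
   4 16 242 [467.8  90.4   5.8] [339. -37.] [604. 232.]
   20 36 101 [466.6  88.2  34.7] [380.  13.] [556. 176.]
   36 50 1775 [465.8  93.8  41.5] [379.   8.] [556. 181.]
top press floor 1.7293249391832433 zmax 1491.8657404662813
   4 16 572 [489.  -89.1   8.5] [ 419. -163.] [570. -12.]
   20 36 23 [491.9 -89.   27.4] [ 466. -105.] [519. -55.]
   36 50 92 [492.1 -89.8  42.2] [ 465. -115.] [518. -63.]
top pounder floor -1.0011929294205402 zmax 1491.8657404662813
   4 16 114 [ 463.5 -290.5    5.9] [ 389. -371.] [ 540. -220.]
   20 36 71 [ 475.2 -284.6   30. ] [ 437. -313.] [ 536. -264.]
   36 50 36 [ 467.5 -283.    40.6] [ 440. -299.] [ 535. -266.]
   50 80 12 [ 456.9 -282.3   63.7] [ 449. -2
[... 890 characters left out ...]
610. -20.]
   20 36 62 [492.6 -84.   26.8] [ 470. -112.] [515. -63.]
   36 50 160 [495.  -64.1  42.4] [ 470. -117.] [524.  25.]
side pounder floor 0.19875637446398287 zmax 1080.0563888473112
   4 16 114 [ 483.7 -328.     7.2] [ 383. -488.] [ 573. -234.]
   20 36 109 [ 472.3 -300.8   29.4] [ 424. -404.] [ 543. -262.]
   36 50 79 [ 479.6 -298.5   40.9] [ 430. -405.] [ 549. -265.]
   50 80 55 [ 485.7 -284.4   64.8] [ 453. -301.] [ 551. -276.]
   80 97 40 [ 490.8 -283.9   89. ] [ 454. -300.] [ 552. -273.]
   97 108 19 [ 494.2 -284.8  102.2] [ 453. -299.] [ 552. -276.]
   108 125 47 [ 489.8 -283.4  118.5] [ 451. -297.] [ 554. -272.]
   125 136 42 [ 469.2 -288.   129. ] [ 452. -303.] [ 547. -272.]
```

Run:
```python
from h import *
a=cv2.imread("pics/side0.png");b=cv2.imread("pics/top0.png")
f=lambda i,u,v:cv2.resize(i[v-32:v+32,u-32:u+32],(256,256),interpolation=cv2.INTER_CUBIC)
cv2.imwrite("pics/c0.png",np.vstack([np.hstack([f(a,277,300),f(a,334,207),f(a,371,168)]),np.hstack([f(b,214,241),f(b,324,225),f(b,378,233)])]))
```

```text
(no output)
```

View pics/c0.png

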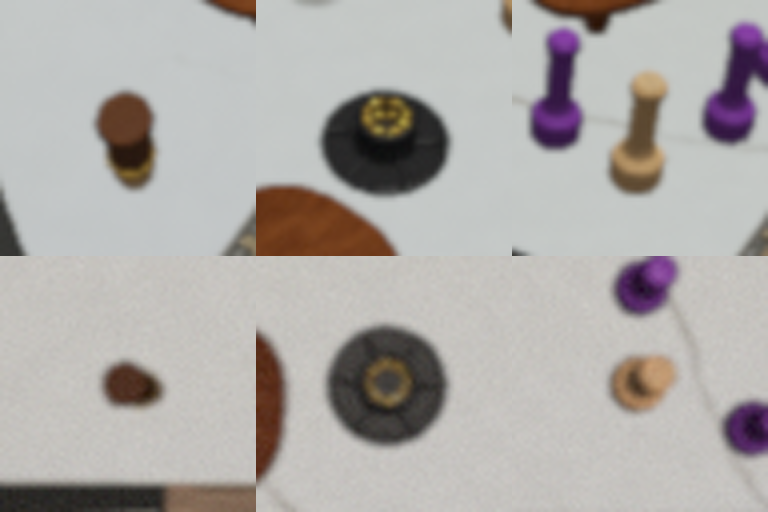

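Beech pounder is by two purple ones (≥85 mm clear); the handle stands free; the press's brass socket is clearly visible. Moving to above the handle while squaring the tool's yaw.

Careful with the scale: turns go in shares of 2 pi rad. That gives: 0.4247 rad / 6.2832 = 0.0676.

Emit:
move_arm(motion=[[0, 0, 0.0676, 0.515, -0.732, 0, 0.07], [0, 0, 0.0676, 0.515, -0.732, 0, 0.07], [0, 0, 0.0676, 0.515, -0.732, 0, 0.07], [0, 0, 0.0676, 0.515, -0.732, 0, 0.07], [0, 0, 0.0676, 0.515, -0.732, 0, 0.07], [0, 0, 0.0676, 0.515, -0.732, 0, 0.07], [0, 0, 0.0676, 0.515, -0.732, 0, 0.07], [0, 0, 0.0676, 0.515, -0.732, 0, 0.07]], grip_force=30)

```text
clock: 1.1
eef_pos: [351.1, -76.5, 250.1]
tcp_rot: [3.141, -0.001, -0.001]
contact_force: [2.1, 0.7, 0.6]
opening: 0.818
grasp_force: 0.0
```

Run:
```python
from h import *
g={"press":(492,-89,36,50,40),"handle":(425,310,97,108,40),"pounder":(462,-288,124,136,30),"foot":(462,-288,26,37,34),"plate":(492,-89,4,16,75),"board":(468,94,36,50,110)}
for n in("top","side"):
    f=np.load(f"{n}0.npz");w=f["w"]
    for k,(x,y,lo,hi,r) in g.items():
        m=(np.hypot(w[...,0]-x,w[...,1]-y)<r)&(w[...,2]>lo)&(w[...,2]<hi);q=w[m][:,:2]
        (c,rad)=cv2.minEnclosingCircle(q.astype(np.float32))
        print(n,k,m.sum(),"mean",q.mean(0).round(1),"bbox",((q.min(0)+q.max(0))/2).round(1),"circ",np.round(c,1),round(rad,1),"z",w[m][:,2].mean().round(1))
    hsv=cv2.cvtColor(f["im"],cv2.COLOR_RGB2HSV)
    m=(hsv[...,0]>12)&(hsv[...,0]<32)&(hsv[...,1]>110)&(hsv[...,2]>70)&(np.hypot(w[...,0]-492,w[...,1]+89)<30)
    v,u=np.nonzero(m);print("brass",m.sum(),((u.min()+u.max())/2,(v.min()+v.max())/2),w[m].mean(0))
    # brass bbox centre cast on z=44
    p=camera_params(n);K=np.array(p["camera_matrix"]);T=np.array(p["world_from_camera"])
    for uv in (((u.min()+u.max())/2,(v.min()+v.max())/2),(u.mean(),v.mean())):
        ray=T[:3,:3]@np.linalg.inv(K)@[*uv,1];print(" cast",(T[:3,3]+ray*(44-T[2,3])/ray[2]).round(1))
print(sensors.sense()["eef_pos"],sensors.sense()["tcp_rot"],sensors.sense()["qpos"])
```

```text
top press 92 mean [492.1 -89.8] bbox [491.7 -89. ] circ [491.5 -89.4] 27.0 z 42.2
top handle 74 mean [422.6 309.8] bbox [422.6 310.5] circ [423.3 309.8] 19.4 z 100.7
top pounder 58 mean [ 462.1 -289.3] bbox [ 462.2 -290.1] circ [ 461.2 -289.5] 16.5 z 128.4
top foot 46 mean [ 458.8 -281.7] bbox [ 461.8 -288.7] circ [ 462.  -289.3] 25.5 z 32.7
top plate 544 mean [489.1 -88.3] bbox [490.4 -87.8] circ [492.2 -89.3] 74.1 z 8.6
top board 1775 mean [465.8  93.8] bbox [467.6  94.2] circ [466.9  93.6] 94.4 z 41.5
brass 45 (np.float64(324.5), np.float64(224.5)) [495.92613716 -90.58900665  31.685142  ]
 cast [489.5 -90.7  44. ]
 cast [494.6 -90.3  44. ]
side press 122 mean [495.8 -88.5] bbox [497.2 -89.5] circ [495.3 -89. ] 28.6 z 42.3
side handle 153 mean [426.9 311.3] bbox [427.8 310.3] circ [427.8 310.3] 20.0 z 100.5
side pounder 45 mean [ 464.6 -287.8] bbox [ 465.  -287.6] circ [ 463.7 -287.8] 15.5 z 128.5
side foot 56 mean [ 461.6 -277.9] bbox [ 465.5 -286.1] circ [ 465.5 -286.3] 25.0 z 32.1
side plate 468 mean [490.  -79.8] bbox [491.2 -87.6] circ [490.8 -91. ] 71.3 z 9.1
side board 2228 mean [468.8  97.3] bbox [471.5  94.2] circ [473.3  94.5] 95.9 z 42.0
brass 100 (np.float64(334.0), np.float64(203.5)) [499.64772    -96.41929891  34.02117698]
 cast [496.2 -89.4  44. ]
 cast [495.6 -89.7  44. ]
[351.08537769 -76.455055   250.11216303] [ 3.14147935e+00 -7.49111810e-04 -5.20782358e-04] [-2.18641130e-01 -8.52418197e-02  2.15015161e+00  5.85060736e-05
  1.07592698e+00  1.35264826e+00]
```

Emit:
move_arm(motion=[[0, 0, 0, 0.074, -0.387, 0, 0.07], [0, 0, 0, 0.074, -0.387, 0, 0.07], [0, 0, 0, 0.074, -0.387, 0, 0.07], [0, 0, 0, 0.074, -0.387, 0, 0.07], [0, 0, 0, 0.074, -0.387, 0, 0.07], [0, 0, 0, 0.074, -0.387, 0, 0.07], [0, 0, 0, 0.074, -0.387, 0, 0.07], [0, 0, 0, 0.074, -0.387, 0.05, 0.07]])

```text
clock: 2.1
eef_pos: [427.3, 311.4, 202.0]
tcp_rot: [-3.138, -0.006, 0.002]
contact_force: [0.3, -0.3, -0.3]
opening: 0.817
grasp_force: 0.0
```

Emit:
move_arm(motion=[[0, 0, 0, 0, 0, 0.03, 0.07], [0, 0, 0, 0, 0, 0.06, 0.07], [0, 0, 0, 0, 0, 0.06, 0.07]])

```text
clock: 2.48
eef_pos: [423.6, 306.9, 138.1]
tcp_rot: [3.138, 0.004, -0.0]
contact_force: [-0.5, 1.1, 0.0]
opening: 0.819
grasp_force: 0.0
```

Run:
```python
from h import *
s=sensors.sense();print(s["eef_pos"],s["tcp_rot"],s["contact_force"])
```

```text
[423.61473413 306.9319074  138.09661476] [ 3.13843813e+00  4.11765621e-03 -3.23827550e-04] [-0.47752188  1.05518755  0.03925376]
```

Emit:
move_arm(motion=[[0, 0, 0, 0, 0, 0.02, 0.07], [0, 0, 0, 0, 0, 0.02, 0.07]])

```text
clock: 2.72
eef_pos: [424.9, 308.1, 120.3]
tcp_rot: [3.141, 0.001, -0.0]
contact_force: [-0.2, -0.2, 0.1]
opening: 0.823
grasp_force: 0.0
```

Emit:
move_arm(motion=[[0, 0, 0, 0, -0.002, 0.025, 0.07], [0, 0, 0, 0, -0.002, 0.05, 0.07], [0, 0, 0, 0, -0.002, 0.05, 0.07], [0, 0, 0, 0, -0.002, 0.05, 0.03], [0, 0, 0, 0, -0.002, 0.05, 0.02], [0, 0, 0, 0, -0.002, 0.05, 0.02], [0, 0, 0, 0, -0.002, 0.05, 0.02], [0, 0, 0, 0, -0.002, 0.05, 0.02]], grip_force=40)

```text
clock: 3.72
eef_pos: [426.1, 311.3, 71.6]
tcp_rot: [-3.14, -0.002, 0.0]
contact_force: [-0.0, -0.8, 6.2]
opening: 0.458
grasp_force: 39.3
```

Emit:
move_arm(motion=[[0, 0, 0, 0, 0, -0.04, 0.02], [0, 0, 0, 0, 0, -0.09, 0.02], [0, 0, 0, 0, 0, -0.09, 0.02], [0, 0, 0, 0, 0, -0.09, 0.02]])

```text
clock: 4.22
eef_pos: [425.0, 310.6, 160.3]
tcp_rot: [-3.141, -0.001, 0.0]
contact_force: [0.3, 0.6, -1.6]
opening: 0.457
grasp_force: 40.6
```

Run:
```python
from h import *
s=sensors.sense();print(s["eef_pos"],s["tcp_rot"],s["contact_force"],s["opening"],s["grasp_force"])
im,d,w=pts("side")
c=lambda u,v,r:cv2.resize(im[v-r:v+r,u-r:u+r,::-1],(380,380),interpolation=cv2.INTER_CUBIC)
p=camera_params("side");T=np.array(p["world_from_camera"]);K=np.array(p["camera_matrix"])
q=K@(T[:3,:3].T@(s["eef_pos"]-T[:3,3]));u,v=(q[:2]/q[2]).astype(int);print(u,v)
im2,_,_=pts("top");p=camera_params("top");T=np.array(p["world_from_camera"]);K=np.array(p["camera_matrix"])
q=K@(T[:3,:3].T@(s["eef_pos"]-T[:3,3]));u2,v2=(q[:2]/q[2]).astype(int);print(u2,v2)
a=c(u,v+10,40);im=im2;cv2.imwrite("pics/h1.png",np.hstack([a,c(u2,v2,40)]))
```

```text
[425.01675934 310.58127967 160.26579628] [-3.14119376e+00 -5.31411073e-04  1.40807150e-05] [ 0.27813214  0.55308087 -1.645034  ] 0.4566034747575701 40.583335161209106
274 287
207 239
```

View pics/h1.png

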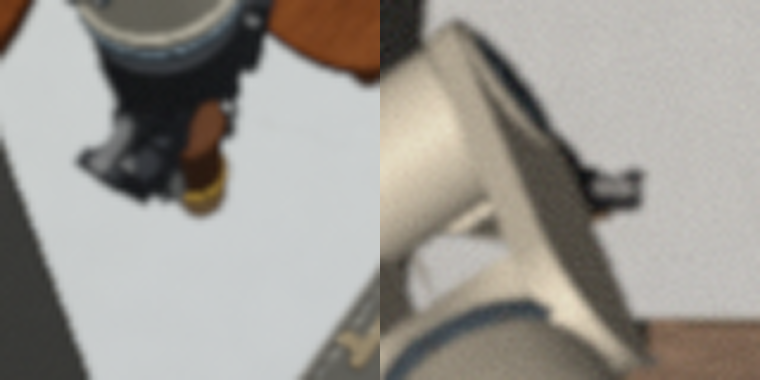

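Emit:
move_arm(motion=[[0, 0, 0, 0.005, 0.03, 0, 0.02], [0, 0, 0, 0.014, 0.08, 0, 0.02], [0, 0, 0, 0.024, 0.14, 0, 0.02], [0, 0, 0, 0.035, 0.2, 0, 0.02], [0, 0, 0, 0.045, 0.26, 0, 0.02], [0, 0, 0, 0.055, 0.32, 0, 0.02], [0, 0, 0, 0.064, 0.37, 0, 0.02], [0, 0, 0, 0.069, 0.4, 0, 0.02]])

```text
clock: 5.32
eef_pos: [493.6, -91.5, 158.8]
tcp_rot: [-3.141, 0.002, -0.002]
contact_force: [0.4, -0.1, -0.2]
opening: 0.449
grasp_force: 40.6
```

Emit:
move_arm(motion=[[0, 0, 0, 0, 0, 0.015, 0.02], [0, 0, 0, 0, 0, 0.015, 0.02], [0, 0, 0, 0, 0, 0.015, 0.02]])

```text
clock: 5.7
eef_pos: [493.6, -88.2, 144.4]
tcp_rot: [-3.141, 0.002, 0.001]
contact_force: [0.3, 0.1, -1.2]
opening: 0.461
grasp_force: 40.7
```

```bash
cat > look.py <<'E'
from h import *
import sys
s=sensors.sense();print(s["eef_pos"].round(1),s["tcp_rot"],s["contact_force"].round(2),s["opening"],s["grasp_force"])
def crop(n,pt,r,size=380):
    im,d,w=pts(n);p=camera_params(n);T=np.array(p["world_from_camera"]);K=np.array(p["camera_matrix"])
    q=K@(T[:3,:3].T@(np.array(pt)-T[:3,3]));u,v=(q[:2]/q[2]).astype(int);print(n,u,v)
    return cv2.resize(im[v-r:v+r,u-r:u+r,::-1],(size,size),interpolation=cv2.INTER_CUBIC)
E
python3 - <<'E'
from look import *
cv2.imwrite("pics/p1.png",np.hstack([crop("side",(494,-89,60),32),crop("top",(494,-89,60),32)]))
E
```

```text
[493.6 -88.2 144.4] [-3.14113289e+00  1.63028201e-03  1.29265841e-03] [ 0.35  0.09 -1.15] 0.4610377036645699 40.6511664390564
side 334 200
top 324 222
```

View pics/p1.png

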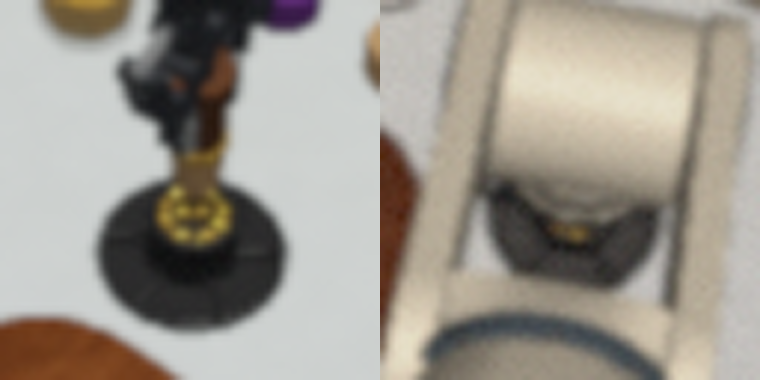

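Side view: the shank (≈197,175 in crop) hangs directly over the brass ring (195,215), handle upright. Descending.

Emit:
move_arm(motion=[[0, 0, 0, 0, 0.001, 0.015, 0.02], [0, 0, 0, 0, 0.001, 0.03, 0.02], [0, 0, 0, 0, 0.001, 0.035, 0.02], [0, 0, 0, 0, 0.001, 0.035, 0.02]])

```text
clock: 6.3
eef_pos: [493.8, -90.2, 109.3]
tcp_rot: [-3.141, 0.001, 0.0]
contact_force: [-0.5, -0.2, -0.6]
opening: 0.455
grasp_force: 40.7
```

Emit:
move_arm(motion=[[0, 0, 0, 0, 0, 0.003, 0.02], [0, 0, 0, 0, 0, 0.006, 0.02], [0, 0, 0, 0, 0, 0.009, 0.02], [0, 0, 0, 0, 0, 0.009, 0.02]])

```text
clock: 6.8
eef_pos: [494.1, -90.2, 100.8]
tcp_rot: [-3.141, 0.0, 0.0]
contact_force: [-0.4, 0.5, -1.0]
opening: 0.455
grasp_force: 40.7
```

Emit:
move_arm(motion=[[0, 0, 0, 0, 0, 0.002, 0.02], [0, 0, 0, 0, 0, 0.004, 0.02], [0, 0, 0, 0, 0, 0.004, 0.02]])

```text
clock: 7.18
eef_pos: [494.1, -90.2, 96.8]
tcp_rot: [-3.141, 0.0, 0.0]
contact_force: [0.0, 0.5, -0.4]
opening: 0.457
grasp_force: 40.6
```

Emit:
move_arm(motion=[[0, 0, 0, 0, 0, 0.001, 0.02], [0, 0, 0, 0, 0, 0.002, 0.02], [0, 0, 0, 0, 0, 0.002, 0.02]])

```text
clock: 7.55
eef_pos: [494.2, -90.2, 94.9]
tcp_rot: [-3.142, 0.0, 0.0]
contact_force: [0.1, 1.0, -0.9]
opening: 0.457
grasp_force: 40.6
```

Emit:
move_arm(motion=[[0, 0, 0, 0, -0.001, 0.001, 0.02], [0, 0, 0, 0, -0.001, 0.002, 0.02], [0, 0, 0, 0, -0.001, 0.002, 0.02]])

```text
clock: 7.92
eef_pos: [494.2, -89.3, 92.9]
tcp_rot: [3.141, 0.0, 0.0]
contact_force: [0.3, 0.1, -1.1]
opening: 0.455
grasp_force: 40.6
```

Emit:
move_arm(motion=[[0, 0, 0, 0, 0, 0.001, 0.02], [0, 0, 0, 0, 0, 0.002, 0.02], [0, 0, 0, 0, 0, 0.002, 0.02]])

```text
clock: 8.3
eef_pos: [494.2, -89.3, 90.9]
tcp_rot: [3.142, -0.0, 0.0]
contact_force: [-0.3, -0.2, -0.6]
opening: 0.459
grasp_force: 40.6
```

Emit:
move_arm(motion=[[0, 0, 0, 0, 0, 0.001, 0.02], [0, 0, 0, 0, 0, 0.0015, 0.02], [0, 0, 0, 0, 0, 0.0015, 0.02]])

```text
clock: 8.68
eef_pos: [494.2, -89.3, 89.5]
tcp_rot: [3.142, -0.0, 0.0]
contact_force: [-0.3, -1.1, 1.7]
opening: 0.457
grasp_force: 40.6
```

Emit:
move_arm(motion=[[0, 0, 0, 0, 0, 0, 0.05], [0, 0, 0, 0, 0, 0, 0.075], [0, 0, 0, 0, 0, 0, 0.075], [0, 0, 0, 0, 0, 0, 0.075]])

```text
clock: 9.18
eef_pos: [494.2, -89.3, 89.5]
tcp_rot: [-3.142, 0.0, 0.0]
contact_force: [-0.6, 0.0, 0.5]
opening: 0.878
grasp_force: 0.0
```

Run:
```python
from look import *
cv2.imwrite("pics/p2.png",np.hstack([crop("side",(494,-89,60),32),crop("top",(494,-89,60),32)]))
```

```text
[494.2 -89.3  89.5] [-3.14155865e+00  7.33136370e-05  7.31332190e-05] [-0.55  0.03  0.52] 0.8784581941346183 0.0
side 334 200
top 324 222
```

View pics/p2.png

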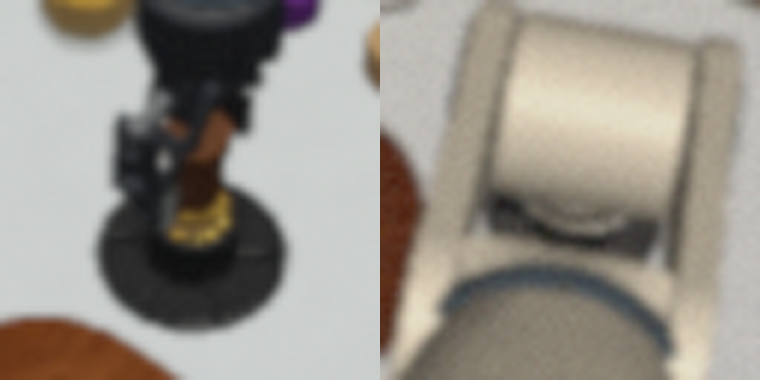

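Handle stands upright in the socket, fingers open. Rising and heading to the pounder.

Emit:
move_arm(motion=[[0, 0, 0, 0, 0, -0.03, 0.075], [0, 0, 0, 0, 0, -0.08, 0.075], [0, 0, 0, 0, 0, -0.14, 0.075], [0, 0, 0, -0.01, 0.05, -0.14, 0.065], [0, 0, 0, -0.02, 0.11, -0.14, 0.065], [0, 0, 0, -0.028, 0.17, -0.14, 0.065], [0, 0, 0, -0.031, 0.199, -0.14, 0.065], [0, 0, 0, -0.031, 0.199, -0.12, 0.065]])

```text
clock: 10.28
eef_pos: [463.7, -291.1, 210.4]
tcp_rot: [3.139, -0.003, -0.003]
contact_force: [-0.3, 0.7, -0.8]
opening: 0.763
grasp_force: 0.0
```

Run:
```python
from h import *
for n in("top","side"):
    im,d,w=pts(n)
    for k,(x,y,lo,hi,r) in {"handle":(494,-89,105,135,50),"press":(494,-89,36,48,40),"plate":(493,-89,5,14,62)}.items():
        m=(np.hypot(w[...,0]-x,w[...,1]-y)<r)&(w[...,2]>lo)&(w[...,2]<hi);q=w[m]
        if m.sum(): print(n,k,m.sum(),q.mean(0).round(1),((q.min(0)+q.max(0))/2).round(1),q[:,2].max())
```

```text
top handle 99 [491.  -87.7 117. ] [490.8 -87.1 116.1] 124.64689444379314
top press 45 [481.4 -89.2  42.3] [488.1 -88.9  41.7] 47.201284940894084
top plate 424 [489.3 -88.4   8.9] [494.  -87.8   9.5] 13.968472370802829
side handle 108 [494.3 -84.9 117.3] [494.7 -87.3 114.7] 123.18608623759167
side press 75 [490.1 -79.3  43.1] [496.  -88.9  42.1] 47.75794629972779
side plate 419 [489.7 -79.    9.1] [495.5 -87.1   9.5] 13.969971664492732
```

Emit:
move_arm(motion=[[0, 0, 0, 0, 0, 0.03, 0.065], [0, 0, 0, 0, 0, 0.07, 0.065], [0, 0, 0, 0, 0, 0.1, 0.065], [0, 0, 0, 0, 0, 0.115, 0.065], [0, 0, 0, 0, 0, 0.115, 0.065]])

```text
clock: 11.0
eef_pos: [463.0, -287.8, 94.2]
tcp_rot: [-3.141, 0.001, 0.001]
contact_force: [-0.7, -0.3, -0.4]
opening: 0.761
grasp_force: 0.0
```

Emit:
move_arm(motion=[[0, 0, 0, 0, 0, 0, 0.03], [0, 0, 0, 0, 0, 0, 0.015], [0, 0, 0, 0, 0, 0, 0.015], [0, 0, 0, 0, 0, 0, 0.015], [0, 0, 0, 0, 0, 0, 0.015]], grip_force=80)

```text
clock: 11.62
eef_pos: [464.2, -289.0, 96.0]
tcp_rot: [3.14, -0.002, 0.0]
contact_force: [0.2, -0.4, 5.7]
opening: 0.347
grasp_force: 78.2
```

Emit:
move_arm(motion=[[0, 0, 0, 0, 0, -0.03, 0.015], [0, 0, 0, 0, 0, -0.09, 0.015], [0, 0, 0, 0, 0, -0.14, 0.015], [0, 0, 0, 0.006, -0.04, -0.14, 0.015], [0, 0, 0, 0.014, -0.095, -0.14, 0.015], [0, 0, 0, 0.022, -0.15, -0.14, 0.015], [0, 0, 0, 0.028, -0.19, -0.14, 0.015], [0, 0, 0, 0.03, -0.2, -0.14, 0.015]])

```text
clock: 12.62
eef_pos: [493.2, -86.2, 235.0]
tcp_rot: [-3.141, -0.001, 0.003]
contact_force: [-0.2, -0.0, -2.0]
opening: 0.346
grasp_force: 79.8
```

Emit:
move_arm(motion=[[0, 0, 0, 0, 0, 0.005, 0.015], [0, 0, 0, 0, 0, 0.01, 0.015], [0, 0, 0, 0, 0, 0.01, 0.015], [0, 0, 0, 0, 0, 0.01, 0.015]])

```text
clock: 13.12
eef_pos: [493.1, -89.0, 224.4]
tcp_rot: [3.142, 0.0, -0.001]
contact_force: [-0.2, 0.5, -2.4]
opening: 0.347
grasp_force: 79.8
```

Run:
```python
from look import *
cv2.imwrite("pics/p3.png",np.hstack([crop("side",(494,-89,90),36),crop("top",(494,-89,90),36)]))
```

```text
[493.1 -89.  224.4] [ 3.14158144e+00  2.87167353e-04 -1.04813991e-03] [-0.17  0.49 -2.44] 0.34744652408280846 79.80459792539477
side 334 195
top 324 221
```

View pics/p3.png

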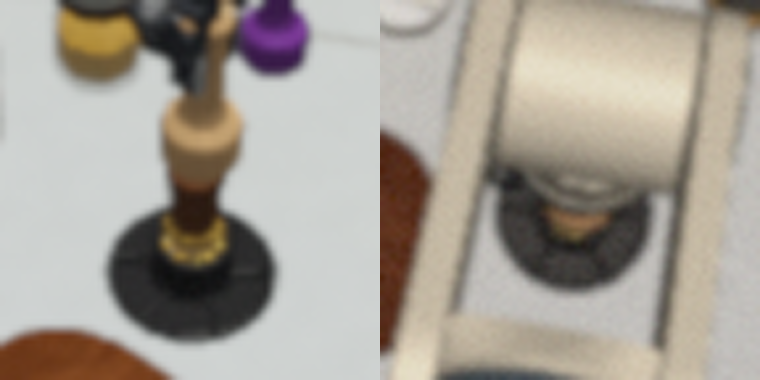

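Pounder foot sits centred above the upright handle's head. Lowering carefully.

Emit:
move_arm(motion=[[0, 0, 0, 0, 0, 0.004, 0.015], [0, 0, 0, 0, 0, 0.007, 0.015], [0, 0, 0, 0, 0, 0.007, 0.015]])

```text
clock: 13.6
eef_pos: [493.0, -88.2, 217.1]
tcp_rot: [-3.141, 0.001, 0.0]
contact_force: [-0.6, -0.1, -2.8]
opening: 0.349
grasp_force: 79.8
```

Emit:
move_arm(motion=[[0, 0, 0, 0, 0, 0.001, 0.015], [0, 0, 0, 0, 0, 0.002, 0.015], [0, 0, 0, 0, 0, 0.002, 0.015]])

```text
clock: 13.98
eef_pos: [493.2, -88.2, 215.4]
tcp_rot: [-3.142, 0.0, 0.0]
contact_force: [-0.5, -0.2, -3.0]
opening: 0.347
grasp_force: 79.8
```

Emit:
move_arm(motion=[[0, 0, 0, 0, 0, 0.001, 0.015], [0, 0, 0, 0, 0, 0.001, 0.015]])

```text
clock: 14.22
eef_pos: [493.2, -88.3, 214.5]
tcp_rot: [-3.142, -0.0, 0.0]
contact_force: [-0.9, 0.7, -2.1]
opening: 0.349
grasp_force: 79.8
```

Emit:
move_arm(motion=[[0, 0, 0, 0, 0, 0.001, 0.015], [0, 0, 0, 0, 0, 0.001, 0.015]])

```text
clock: 14.48
eef_pos: [493.3, -88.2, 213.5]
tcp_rot: [-3.142, -0.0, 0.0]
contact_force: [0.5, 0.6, -0.5]
opening: 0.342
grasp_force: 79.7
```

Emit:
move_arm(motion=[[0, 0, 0, 0, 0, 0.001, 0.015], [0, 0, 0, 0, 0, 0.001, 0.015]])

```text
clock: 14.72
eef_pos: [493.2, -88.3, 212.5]
tcp_rot: [-3.142, -0.0, 0.0]
contact_force: [0.2, 0.6, -0.1]
opening: 0.349
grasp_force: 79.7
```

Emit:
move_arm(motion=[[0, 0, 0, 0, 0, 0.0005, 0.015], [0, 0, 0, 0, 0, 0.0005, 0.015]])

```text
clock: 14.98
eef_pos: [493.2, -88.3, 212.0]
tcp_rot: [-3.142, -0.0, 0.0]
contact_force: [0.1, 1.1, 0.5]
opening: 0.349
grasp_force: 79.6
```

Emit:
move_arm(motion=[[0, 0, 0, 0, 0, 0.0005, 0.015], [0, 0, 0, 0, 0, 0.001, 0.015]])

```text
clock: 15.22
eef_pos: [493.2, -88.3, 211.0]
tcp_rot: [3.142, -0.0, 0.0]
contact_force: [0.1, -0.4, 1.4]
opening: 0.346
grasp_force: 79.6
```

Emit:
move_arm(motion=[[0, 0, 0, 0, 0, 0.0005, 0.015], [0, 0, 0, 0, 0, 0.0005, 0.015]])

```text
clock: 15.48
eef_pos: [493.2, -88.3, 210.5]
tcp_rot: [3.142, -0.0, 0.0]
contact_force: [0.5, 0.5, 1.0]
opening: 0.353
grasp_force: 79.6
```

Emit:
move_arm(motion=[[0, 0, 0, 0, 0, 0.0005, 0.015], [0, 0, 0, 0, 0, 0.0005, 0.015]])

```text
clock: 15.72
eef_pos: [493.2, -88.3, 210.0]
tcp_rot: [-3.142, -0.0, 0.0]
contact_force: [0.3, -0.0, 1.9]
opening: 0.348
grasp_force: 79.6
```

Emit:
move_arm(motion=[[0, 0, 0, 0, 0, 0.0005, 0.015], [0, 0, 0, 0, 0, 0.0005, 0.015]])

```text
clock: 15.98
eef_pos: [493.2, -88.3, 209.5]
tcp_rot: [-3.142, -0.0, 0.0]
contact_force: [-0.0, 0.7, 2.0]
opening: 0.347
grasp_force: 79.6
```

Emit:
move_arm(motion=[[0, 0, 0, 0, 0, 0.0005, 0.015], [0, 0, 0, 0, 0, 0.0005, 0.015]])

```text
clock: 16.23
eef_pos: [493.2, -88.3, 209.0]
tcp_rot: [-3.142, -0.0, 0.0]
contact_force: [0.3, 0.3, 2.2]
opening: 0.348
grasp_force: 79.6
```

Emit:
move_arm(motion=[[0, 0, 0, 0, 0, 0.0005, 0.015], [0, 0, 0, 0, 0, 0.0005, 0.015]])

```text
clock: 16.48
eef_pos: [493.2, -88.3, 208.5]
tcp_rot: [3.142, -0.0, 0.0]
contact_force: [-1.3, 0.4, 3.5]
opening: 0.348
grasp_force: 79.6
```

Emit:
move_arm(motion=[[0, 0, 0, 0, 0, 0.0005, 0.015], [0, 0, 0, 0, 0, 0.0005, 0.015]])

```text
clock: 16.73
eef_pos: [493.2, -88.3, 208.0]
tcp_rot: [-3.142, -0.0, 0.0]
contact_force: [-0.4, 0.4, 3.0]
opening: 0.345
grasp_force: 79.5
```

Emit:
move_arm(motion=[[0, 0, 0, 0, 0, 0.0005, 0.015], [0, 0, 0, 0, 0, 0.0005, 0.015]])

```text
clock: 16.98
eef_pos: [493.2, -88.3, 207.5]
tcp_rot: [3.142, -0.0, 0.0]
contact_force: [-0.5, 0.3, 4.5]
opening: 0.347
grasp_force: 79.5
```

Emit:
move_arm(motion=[[0, 0, 0, 0, 0, 0.0003, 0.015], [0, 0, 0, 0, 0, 0.0003, 0.015]])

```text
clock: 17.23
eef_pos: [493.2, -88.3, 207.2]
tcp_rot: [-3.142, -0.0, 0.0]
contact_force: [-0.4, 1.3, 4.8]
opening: 0.349
grasp_force: 79.5
```

Emit:
move_arm(motion=[[0, 0, 0, 0, 0, 0.0004, 0.015], [0, 0, 0, 0, 0, 0.0004, 0.015]])

```text
clock: 17.48
eef_pos: [493.2, -88.3, 206.8]
tcp_rot: [3.142, -0.0, 0.0]
contact_force: [-0.0, 1.7, 4.4]
opening: 0.347
grasp_force: 79.4
```

Emit:
move_arm(motion=[[0, 0, 0, 0, 0, 0.0004, 0.015], [0, 0, 0, 0, 0, 0.0004, 0.015]])

```text
clock: 17.73
eef_pos: [493.3, -88.3, 206.5]
tcp_rot: [3.142, -0.0, 0.0]
contact_force: [0.6, 1.4, 6.6]
opening: 0.35
grasp_force: 79.4
```

Emit:
move_arm(motion=[[0, 0, 0, 0, 0, 0.0004, 0.015], [0, 0, 0, 0, 0, 0.0004, 0.015]])

```text
clock: 17.98
eef_pos: [493.5, -88.3, 206.3]
tcp_rot: [3.142, -0.001, 0.0]
contact_force: [0.3, 1.1, 6.4]
opening: 0.349
grasp_force: 79.3
```

Emit:
move_arm(motion=[[0, 0, 0, 0, 0, 0.0004, 0.015], [0, 0, 0, 0, 0, 0.0004, 0.015]])

```text
clock: 18.23
eef_pos: [493.7, -88.3, 206.1]
tcp_rot: [3.141, -0.001, 0.0]
contact_force: [-0.2, 1.4, 8.0]
opening: 0.346
grasp_force: 79.2
```

Emit:
move_arm(motion=[[0, 0, 0, 0, 0, 0.0005, 0.015], [0, 0, 0, 0, 0, 0.0005, 0.015]])

```text
clock: 18.48
eef_pos: [493.8, -88.4, 205.8]
tcp_rot: [3.141, -0.002, 0.0]
contact_force: [-0.7, 0.6, 10.0]
opening: 0.347
grasp_force: 79.0
```

Emit:
move_arm(motion=[[0, 0, 0, 0, 0, 0.0005, 0.015], [0, 0, 0, 0, 0, 0.001, 0.015], [0, 0, 0, 0, 0, 0.001, 0.015]])

```text
clock: 18.85
eef_pos: [494.3, -88.4, 205.2]
tcp_rot: [3.141, -0.003, 0.0]
contact_force: [-0.9, 0.5, 13.3]
opening: 0.35
grasp_force: 78.7
```

Emit:
move_arm(motion=[[0, 0, 0, 0, 0, 0.0005, 0.015], [0, 0, 0, 0, 0, 0.001, 0.015], [0, 0, 0, 0, 0, 0.001, 0.015]])

```text
clock: 19.23
eef_pos: [494.9, -88.6, 205.0]
tcp_rot: [3.141, -0.004, 0.0]
contact_force: [-1.8, 1.5, 18.9]
opening: 0.346
grasp_force: 78.2
```

Emit:
move_arm(motion=[[0, 0, 0, 0, 0, 0.0003, 0.015], [0, 0, 0, 0, 0, 0.0006, 0.015], [0, 0, 0, 0, 0, 0.0006, 0.015]])

```text
clock: 19.6
eef_pos: [495.4, -88.6, 204.9]
tcp_rot: [3.141, -0.005, 0.0]
contact_force: [-1.4, 0.5, 23.2]
opening: 0.35
grasp_force: 77.9
```

Net ≈25 N reached. Lifting off and returning the pounder.

Emit:
move_arm(motion=[[0, 0, 0, 0, 0, -0.005, 0.015], [0, 0, 0, 0, 0, -0.03, 0.015], [0, 0, 0, -0.003, 0.03, -0.05, 0.015], [0, 0, 0, -0.012, 0.08, -0.05, 0.015], [0, 0, 0, -0.02, 0.135, -0.05, 0.015], [0, 0, 0, -0.028, 0.185, -0.05, 0.015], [0, 0, 0, -0.03, 0.2, -0.04, 0.015], [0, 0, 0, -0.03, 0.2, 0, 0.015]])

```text
clock: 20.6
eef_pos: [463.8, -289.9, 202.7]
tcp_rot: [3.14, -0.002, -0.002]
contact_force: [-0.4, 0.5, -2.7]
opening: 0.346
grasp_force: 80.8
```

Emit:
move_arm(motion=[[0, 0, 0, 0, 0, 0.04, 0.015], [0, 0, 0, 0, 0, 0.075, 0.015], [0, 0, 0, 0, 0, 0.09, 0.015], [0, 0, 0, 0, 0, 0.09, 0.015], [0, 0, 0, 0, 0, 0.09, 0.015]])

```text
clock: 21.22
eef_pos: [463.9, -288.6, 113.6]
tcp_rot: [3.141, -0.001, 0.0]
contact_force: [0.1, 0.4, -2.0]
opening: 0.347
grasp_force: 80.8
```

Run:
```python
from h import *
print(sensors.sense()["eef_pos"],sensors.sense()["tcp_rot"])
for n in("top","side"):
    im,d,w=pts(n)
    for k,(x,y,lo,hi,r) in {"handle":(494,-89,100,135,40),"plate":(493,-89,5,14,62),"board":(470,94,38,46,100)}.items():
        m=(np.hypot(w[...,0]-x,w[...,1]-y)<r)&(w[...,2]>lo)&(w[...,2]<hi);q=w[m]
        if m.sum(): print(n,k,m.sum(),q.mean(0).round(1),((q.min(0)+q.max(0))/2).round(1),np.median(q[:,2]))
```

```text
[ 463.93362004 -288.55001144  113.55133861] [ 3.14079821e+00 -1.32105108e-03  2.35302546e-04]
top handle 100 [491.6 -87.9 107.9] [492.1 -87.4 109.4] 108.10055090228536
top plate 419 [489.7 -89.2   9. ] [490.1 -89.8   9.5] 8.716583322428278
top board 1451 [466.   93.8  41.7] [467.3  94.   42. ] 41.654099440281925
side handle 99 [495.5 -85.6 108.3] [497.4 -86.2 107. ] 108.80478489079087
side plate 413 [490.1 -78.1   9.3] [495.1 -88.5   9.5] 9.174340107277203
side board 2109 [469.2  96.8  42. ] [472.1  93.3  42. ] 41.97923518378434
```

Run:
```python
from h import *
for n in("top","side"):
    f=np.load(f"{n}0.npz")
    for lab,w,x,y in (("old",f["w"],425,310),("new",pts(n)[2],493.5,-87.5)):
        z=w[(np.hypot(w[...,0]-x,w[...,1]-y)<13)][:,2];z=z[z>80]
        g=w[(np.abs(np.hypot(w[...,0]-x,w[...,1]-y)-90)<15)][:,2];g=g[abs(g)<5]
        print(n,lab,len(z),np.median(z),z[z>np.median(z)-3].mean(),"floor",np.median(g))
```

```text
top old 40 100.76768519275981 101.68471398908387 floor -0.28830283956676794
top new 41 109.3637320583382 110.11619175525885 floor -0.7688784297070015
side old 69 100.35679821824579 100.74310097538358 floor 0.11245559264625626
side new 43 109.78051270434185 110.21229999117989 floor 0.21001380206121212
```

Emit:
move_arm(motion=[[0, 0, 0, 0, 0, 0.008, 0.015], [0, 0, 0, 0, 0, 0.014, 0.015], [0, 0, 0, 0, 0, 0.014, 0.015]])

```text
clock: 21.8
eef_pos: [462.7, -288.0, 97.7]
tcp_rot: [-3.141, 0.001, 0.0]
contact_force: [0.9, 0.0, -1.9]
opening: 0.349
grasp_force: 80.8
```

Emit:
move_arm(motion=[[0, 0, 0, 0, 0, 0.001, 0.015], [0, 0, 0, 0, 0, 0.002, 0.015], [0, 0, 0, 0, 0, 0.002, 0.015]])

```text
clock: 22.18
eef_pos: [463.2, -288.3, 96.5]
tcp_rot: [3.142, -0.0, 0.0]
contact_force: [-0.9, -0.4, -2.5]
opening: 0.35
grasp_force: 80.8
```

Emit:
move_arm(motion=[[0, 0, 0, 0, 0, 0.0005, 0.015], [0, 0, 0, 0, 0, 0.001, 0.015], [0, 0, 0, 0, 0, 0.001, 0.015]])

```text
clock: 22.55
eef_pos: [463.6, -288.6, 96.0]
tcp_rot: [3.141, -0.001, 0.0]
contact_force: [-1.4, 0.3, 5.0]
opening: 0.348
grasp_force: 80.3
```

Emit:
move_arm(motion=[[0, 0, 0, 0, 0, 0.0005, 0.015], [0, 0, 0, 0, 0, 0.001, 0.015], [0, 0, 0, 0, 0, 0.001, 0.015]])

```text
clock: 22.92
eef_pos: [464.2, -289.1, 95.9]
tcp_rot: [3.14, -0.002, 0.0]
contact_force: [-2.0, -0.8, 12.7]
opening: 0.349
grasp_force: 79.5
```

Emit:
move_arm(motion=[[0, 0, 0, 0, 0, -0.001, 0.015], [0, 0, 0, 0, 0, -0.001, 0.05], [0, 0, 0, 0, 0, -0.001, 0.065], [0, 0, 0, 0, 0, -0.001, 0.065], [0, 0, 0, 0, 0, -0.03, 0.065], [0, 0, 0, 0, 0, -0.08, 0.065], [0, 0, 0, 0, 0, -0.13, 0.065], [0, 0, 0, 0, 0, -0.13, 0.065]])

```text
clock: 23.92
eef_pos: [465.2, -289.5, 228.4]
tcp_rot: [3.138, -0.006, 0.0]
contact_force: [-0.3, 0.2, 0.1]
opening: 0.76
grasp_force: 0.0
```

Emit:
move_arm(motion=[[0, 0, 0, 0.008, -0.055, 0, 0.07], [0, 0, 0, 0.017, -0.11, 0, 0.07], [0, 0, 0, 0.026, -0.165, 0, 0.07], [0, 0, 0, 0.031, -0.2, 0, 0.07], [0, 0, 0, 0.031, -0.2, 0.04, 0.07], [0, 0, 0, 0.031, -0.2, 0.04, 0.07]])

```text
clock: 24.68
eef_pos: [491.7, -87.4, 181.7]
tcp_rot: [-3.14, 0.006, 0.001]
contact_force: [0.0, 0.3, -0.8]
opening: 0.817
grasp_force: 0.0
```

Run:
```python
from look import *
for n in("top","side"):
    w=pts(n)[2];m=(np.hypot(w[...,0]-463,w[...,1]+288)<28)&(w[...,2]>124)&(w[...,2]<136);q=w[m];print(n,len(q),q.mean(0) if len(q) else 0)
cv2.imwrite("pics/p4.png",crop("side",(480,-160,60),70,560))
```

```text
[491.7 -87.4 181.7] [-3.14048252e+00  6.41229682e-03  1.16578341e-03] [ 0.02  0.28 -0.81] 0.8168734444660012 0.0
top 56 [ 461.48414606 -287.95721672  128.12894891]
side 48 [ 464.37517929 -286.56862044  128.28691024]
side 348 189
```

View pics/p4.png

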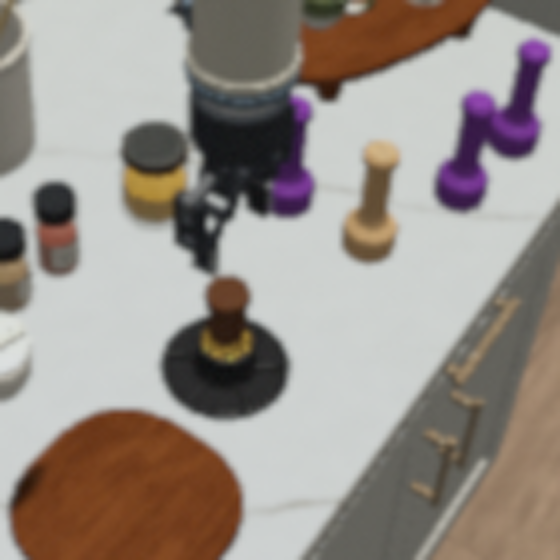

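Pounder (375,200 in crop) stands upright; handle is deep in the press, upright. Descending to grip it.

Emit:
move_arm(motion=[[0, 0, 0, 0, 0, 0.04, 0.07], [0, 0, 0, 0, 0, 0.08, 0.07], [0, 0, 0, 0, 0, 0.1, 0.07], [0, 0, 0, 0, 0, 0.1, 0.07], [0, 0, 0, 0, 0, 0.1, 0.07]])

```text
clock: 25.45
eef_pos: [495.2, -88.8, 85.8]
tcp_rot: [3.141, -0.002, -0.001]
contact_force: [-0.7, -0.4, -0.2]
opening: 0.823
grasp_force: 0.0
```

Emit:
move_arm(motion=[[0, 0, 0, 0, 0, 0.004, 0.05], [0, 0, 0, 0, 0, 0.004, 0.03], [0, 0, 0, 0, 0, 0.004, 0.02], [0, 0, 0, 0, 0, 0.004, 0.02], [0, 0, 0, 0, 0, 0.004, 0.02]], grip_force=60)

```text
clock: 26.08
eef_pos: [494.7, -88.5, 81.3]
tcp_rot: [3.141, -0.001, 0.0]
contact_force: [-2.3, -1.9, 6.2]
opening: 0.448
grasp_force: 59.3
```

Emit:
move_arm(motion=[[0, 0, 0, 0, 0, -0.005, 0.02], [0, 0, 0, 0, 0, -0.012, 0.02], [0, 0, 0, 0, 0, -0.02, 0.02], [0, 0, 0, 0, 0, -0.028, 0.02], [0, 0, 0, 0, 0, -0.028, 0.02], [0, 0, 0, 0, 0, -0.028, 0.02]])

```text
clock: 26.82
eef_pos: [494.1, -88.3, 108.5]
tcp_rot: [-3.142, -0.0, 0.0]
contact_force: [0.4, -0.2, -8.2]
opening: 0.453
grasp_force: 61.2
```

Press hangs (≈8 N). Carry to the board.

Emit:
move_arm(motion=[[0, 0, 0, 0, 0, -0.02, 0.02], [0, 0, 0, 0, 0, -0.045, 0.02], [0, 0, 0, -0.002, -0.015, -0.05, 0.02], [0, 0, 0, -0.006, -0.045, -0.05, 0.02], [0, 0, 0, -0.011, -0.08, -0.05, 0.02], [0, 0, 0, -0.016, -0.12, -0.05, 0.02], [0, 0, 0, -0.021, -0.155, -0.05, 0.02], [0, 0, 0, -0.024, -0.175, -0.05, 0.02]])

```text
clock: 27.82
eef_pos: [469.3, 88.9, 157.9]
tcp_rot: [-3.141, 0.0, 0.001]
contact_force: [0.2, -0.7, -1.3]
opening: 0.45
grasp_force: 61.3
```

Emit:
move_arm(motion=[[0, 0, 0, -0.0005, -0.0075, 0, 0.02], [0, 0, 0, -0.0005, -0.0075, 0.01, 0.02], [0, 0, 0, -0.0005, -0.0075, 0.02, 0.02], [0, 0, 0, -0.0005, -0.0075, 0.028, 0.02], [0, 0, 0, -0.0005, -0.0075, 0.03, 0.02]])

```text
clock: 28.45
eef_pos: [469.2, 93.7, 127.6]
tcp_rot: [3.141, 0.001, -0.001]
contact_force: [-0.1, -0.2, -1.5]
opening: 0.45
grasp_force: 61.3
```

Run:
```python
from look import *
cv2.imwrite("pics/p5.png",crop("side",(480,0,60),70,560))
for n in("top","side"):
    w=pts(n)[2];m=(np.hypot(w[...,0]-493,w[...,1]+89)<28)&(w[...,2]>36)&(w[...,2]<50);q=w[m];print(n,len(q),q.mean(0) if len(q) else 0)
```

```text
[469.2  93.7 127.6] [ 3.14125551e+00  1.47962195e-03 -6.88436236e-04] [-0.06 -0.15 -1.47] 0.45029183621069446 61.34821057319641
side 323 220
top 81 [494.13983617 -90.93360545  41.95152627]
side 117 [492.69358064 -88.88647215  42.60199558]
```

View pics/p5.png

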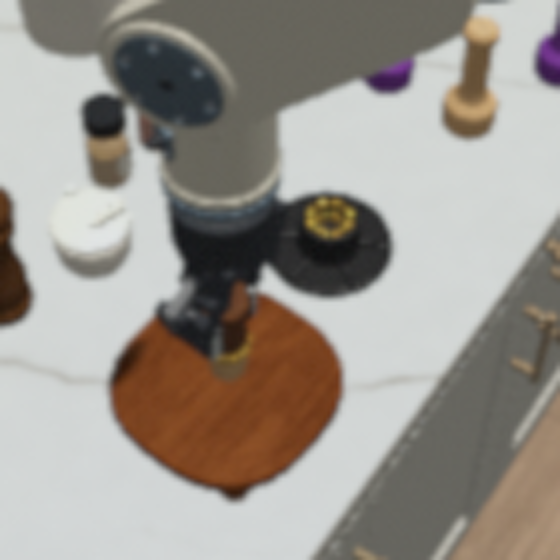

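The handle slipped out (likely my jerky lift); the press fell back at its old spot, undamaged. I'll reinsert, drive slightly harder, and lift slowly.

Emit:
move_arm(motion=[[0, 0, 0, 0.003, 0.02, -0.015, 0.02], [0, 0, 0, 0.009, 0.065, -0.015, 0.02], [0, 0, 0, 0.015, 0.11, -0.015, 0.02], [0, 0, 0, 0.021, 0.155, -0.015, 0.02], [0, 0, 0, 0.025, 0.182, -0.015, 0.02], [0, 0, 0, 0.025, 0.182, -0.015, 0.02], [0, 0, 0, 0.025, 0.182, -0.015, 0.02]])

```text
clock: 29.48
eef_pos: [494.6, -87.5, 143.6]
tcp_rot: [-3.141, -0.0, -0.0]
contact_force: [-0.9, 0.7, -1.1]
opening: 0.453
grasp_force: 61.4
```

Run:
```python
from look import *
def meas(n,im,w):
    for k,(x,y,lo,hi,r) in {"boss":(494,-89,36,50,40),"plate":(493,-89,5,14,68)}.items():
        m=(np.hypot(w[...,0]-x,w[...,1]-y)<r)&(w[...,2]>lo)&(w[...,2]<hi);q=w[m]
        print(n,k,len(q),q.mean(0).round(1),((q.min(0)+q.max(0))/2).round(1))
    h=cv2.cvtColor(im,cv2.COLOR_RGB2HSV)
    # dark plate mask from side: fit ellipse to its contour
    m=((h[...,2]<75)&(np.hypot(w[...,0]-493,w[...,1]+89)<85)&(w[...,2]<25)).astype(np.uint8)
    v,u=np.nonzero(m);print("  dark",len(u),(u.min()+u.max())/2,(v.min()+v.max())/2,u.min(),u.max(),v.max())
    b=(h[...,0]>12)&(h[...,0]<32)&(h[...,1]>110)&(h[...,2]>70)&(np.hypot(w[...,0]-493,w[...,1]+89)<32)&(w[...,2]<60)
    v,u=np.nonzero(b);print("  brass",len(u),(u.min()+u.max())/2,(v.min()+v.max())/2,u.mean(),v.mean(),v.max())
f=np.load("side0.npz");meas("side0",f["im"],f["w"])
im,d,w=pts("side");meas("sidenow",im,w)
cv2.imwrite("pics/p6.png",np.hstack([cv2.resize(i[168:232,302:366,::-1],(380,380),interpolation=cv2.INTER_CUBIC) for i in (f["im"],im)]))
```

```text
[494.6 -87.5 143.6] [-3.14134956e+00 -4.74999215e-05 -3.99863681e-04] [-0.92  0.72 -1.12] 0.4525822284250694 61.36543393135071
side0 boss 122 [495.8 -88.5  42.3] [497.2 -89.5  42.7]
side0 plate 422 [489.9 -80.2   9.2] [489.1 -89.4   9.5]
  dark 399 334.0 210.5 319 349 222
  brass 100 334.0 203.5 334.17 203.52 208
sidenow boss 93 [489.8 -86.5  42.4] [492.9 -89.3  42.3]
sidenow plate 436 [487.7 -79.8   9.2] [493.  -90.9   9.5]
  dark 405 334.5 211.5 320 349 223
  brass 90 335.0 204.5 335.03333333333336 204.23333333333332 209
```

View pics/p6.png

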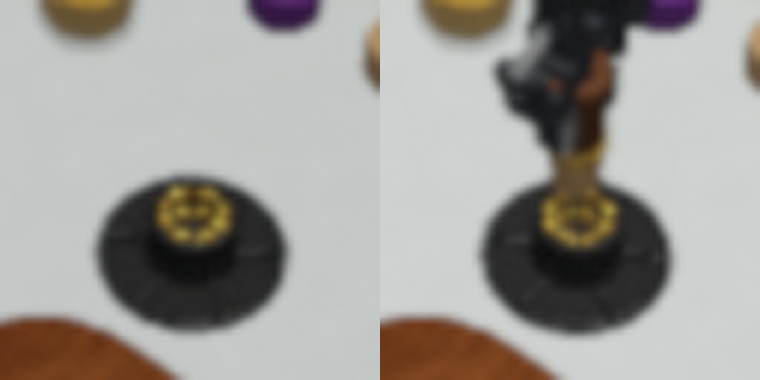

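Press shifted about 3 mm toward −x; correcting and reinserting.

Emit:
move_arm(motion=[[0, 0, 0, -0.0025, 0, 0.01, 0.02], [0, 0, 0, -0.0025, 0, 0.025, 0.02], [0, 0, 0, -0.0025, 0, 0.04, 0.02], [0, 0, 0, -0.0025, 0, 0.045, 0.02], [0, 0, 0, -0.0025, 0, 0.046, 0.02], [0, 0, 0, -0.0025, 0, 0.046, 0.02]])

```text
clock: 30.28
eef_pos: [492.2, -87.9, 97.5]
tcp_rot: [-3.142, 0.0, 0.0]
contact_force: [-0.1, -1.5, -1.6]
opening: 0.451
grasp_force: 61.4
```

Emit:
move_arm(motion=[[0, 0, 0, 0, 0, 0.001, 0.02], [0, 0, 0, 0, 0, 0.002, 0.02], [0, 0, 0, 0, 0, 0.003, 0.02], [0, 0, 0, 0, 0, 0.003, 0.02]])

```text
clock: 30.78
eef_pos: [492.3, -87.9, 94.5]
tcp_rot: [3.141, -0.0, 0.0]
contact_force: [0.1, -2.7, 0.6]
opening: 0.45
grasp_force: 61.3
```

Emit:
move_arm(motion=[[0, 0, 0, 0, 0.001, 0.001, 0.02], [0, 0, 0, 0, 0.001, 0.002, 0.02], [0, 0, 0, 0, 0.001, 0.002, 0.02]])

```text
clock: 31.15
eef_pos: [492.1, -88.7, 92.3]
tcp_rot: [-3.141, 0.0, 0.0]
contact_force: [-1.4, -1.4, -1.4]
opening: 0.449
grasp_force: 61.4
```

Emit:
move_arm(motion=[[0, 0, 0, -0.0005, 0.001, 0.001, 0.02], [0, 0, 0, -0.0005, 0.001, 0.002, 0.02], [0, 0, 0, -0.0005, 0.001, 0.003, 0.02], [0, 0, 0, -0.0005, 0.001, 0.003, 0.02]])

```text
clock: 31.65
eef_pos: [491.7, -89.7, 89.4]
tcp_rot: [-3.141, 0.0, 0.0]
contact_force: [-0.3, 2.1, 1.1]
opening: 0.447
grasp_force: 61.4
```

Emit:
move_arm(motion=[[0, 0, 0, 0, 0, 0, 0.05], [0, 0, 0, 0, 0, 0, 0.075], [0, 0, 0, 0, 0, -0.04, 0.075], [0, 0, 0, 0, 0, -0.1, 0.075], [0, 0, 0, -0.002, 0.01, -0.14, 0.07], [0, 0, 0, -0.01, 0.07, -0.14, 0.065], [0, 0, 0, -0.019, 0.13, -0.14, 0.065], [0, 0, 0, -0.028, 0.185, -0.14, 0.065]])

```text
clock: 32.65
eef_pos: [463.3, -276.7, 229.8]
tcp_rot: [3.141, -0.001, 0.0]
contact_force: [0.7, -0.5, 0.8]
opening: 0.758
grasp_force: 0.0
```

Emit:
move_arm(motion=[[0, 0, 0, -0.0005, 0.014, 0.03, 0.065], [0, 0, 0, -0.0005, 0.014, 0.08, 0.065], [0, 0, 0, -0.0005, 0.014, 0.12, 0.065], [0, 0, 0, -0.0005, 0.014, 0.134, 0.065], [0, 0, 0, -0.0005, 0.014, 0.134, 0.03], [0, 0, 0, -0.0005, 0.014, 0.134, 0.015], [0, 0, 0, -0.0005, 0.014, 0.134, 0.015], [0, 0, 0, -0.0005, 0.014, 0.134, 0.015]], grip_force=80)

```text
clock: 33.65
eef_pos: [464.3, -289.5, 97.1]
tcp_rot: [3.14, -0.003, 0.0]
contact_force: [0.5, -0.1, 7.6]
opening: 0.351
grasp_force: 78.3
```

Run:
```python
from look import *
for n in("top","side"):
    w=pts(n)[2]
    for k,(x,y,lo,hi,r) in {"handle":(492,-89,114,135,40),"boss":(492,-89,36,50,40)}.items():
        m=(np.hypot(w[...,0]-x,w[...,1]-y)<r)&(w[...,2]>lo)&(w[...,2]<hi);q=w[m];print(n,k,len(q),q.mean(0).round(1),((q.min(0)+q.max(0))/2).round(1))
```

```text
[ 464.3 -289.5   97.1] [ 3.13992016e+00 -2.56732566e-03  1.81294275e-04] [ 0.45 -0.14  7.61] 0.3510224536079233 78.2685649394989
top handle 71 [489.3 -88.2 116.9] [488.6 -87.1 118.5]
top boss 43 [480.  -92.2  43.1] [484.2 -90.7  43.1]
side handle 88 [492.9 -87.9 117.1] [492.7 -89.3 117.6]
side boss 81 [487.4 -81.1  42.8] [493.2 -88.3  42.3]
```

Emit:
move_arm(motion=[[0, 0, 0, 0, 0, -0.03, 0.015], [0, 0, 0, 0, 0, -0.09, 0.015], [0, 0, 0, 0, 0, -0.14, 0.015], [0, 0, 0, 0.008, -0.055, -0.14, 0.015], [0, 0, 0, 0.016, -0.115, -0.14, 0.015], [0, 0, 0, 0.024, -0.17, -0.14, 0.015], [0, 0, 0, 0.0285, -0.2, -0.14, 0.015], [0, 0, 0, 0.0285, -0.2, -0.13, 0.015]])

```text
clock: 34.75
eef_pos: [492.2, -87.0, 226.2]
tcp_rot: [3.142, -0.002, 0.003]
contact_force: [0.8, -0.5, -2.6]
opening: 0.351
grasp_force: 79.9
```

Emit:
move_arm(motion=[[0, 0, 0, 0, 0, 0.003, 0.015], [0, 0, 0, 0, 0, 0.007, 0.015], [0, 0, 0, 0, 0, 0.01, 0.015], [0, 0, 0, 0, 0, 0.01, 0.015]])

```text
clock: 35.25
eef_pos: [491.5, -89.3, 215.2]
tcp_rot: [-3.142, 0.0, -0.001]
contact_force: [-0.7, 0.5, -2.2]
opening: 0.349
grasp_force: 79.9
```

Emit:
move_arm(motion=[[0, 0, 0, 0, 0, 0.001, 0.015], [0, 0, 0, 0, 0, 0.002, 0.015], [0, 0, 0, 0, 0, 0.003, 0.015], [0, 0, 0, 0, 0, 0.003, 0.015]])

```text
clock: 35.75
eef_pos: [491.8, -88.8, 212.6]
tcp_rot: [3.141, -0.0, 0.0]
contact_force: [-0.3, -1.9, 0.4]
opening: 0.35
grasp_force: 79.7
```

Emit:
move_arm(motion=[[0, 0, 0, 0, 0, 0.001, 0.015], [0, 0, 0, 0, 0, 0.002, 0.015], [0, 0, 0, 0, 0, 0.003, 0.015], [0, 0, 0, 0, 0, 0.004, 0.015], [0, 0, 0, 0, 0, 0.004, 0.015]])

```text
clock: 36.38
eef_pos: [491.7, -88.8, 208.5]
tcp_rot: [-3.142, -0.0, 0.0]
contact_force: [0.7, -0.3, 2.9]
opening: 0.347
grasp_force: 79.6
```

Emit:
move_arm(motion=[[0, 0, 0, 0, 0, 0.0005, 0.015], [0, 0, 0, 0, 0, 0.001, 0.015], [0, 0, 0, 0, 0, 0.001, 0.015]])

```text
clock: 36.75
eef_pos: [491.9, -88.8, 207.7]
tcp_rot: [3.142, -0.001, 0.0]
contact_force: [-0.3, -0.9, 6.0]
opening: 0.352
grasp_force: 79.4
```

Emit:
move_arm(motion=[[0, 0, 0, 0, 0, 0.0005, 0.015], [0, 0, 0, 0, 0, 0.001, 0.015], [0, 0, 0, 0, 0, 0.001, 0.015]])

```text
clock: 37.12
eef_pos: [492.4, -88.8, 207.2]
tcp_rot: [3.141, -0.002, -0.0]
contact_force: [0.7, 0.2, 8.7]
opening: 0.355
grasp_force: 79.4
```

Emit:
move_arm(motion=[[0, 0, 0, 0, 0, 0.0005, 0.015], [0, 0, 0, 0, 0, 0.001, 0.015], [0, 0, 0, 0, 0, 0.001, 0.015]])

```text
clock: 37.5
eef_pos: [492.8, -88.9, 206.6]
tcp_rot: [3.141, -0.003, -0.0]
contact_force: [0.1, -0.4, 11.4]
opening: 0.351
grasp_force: 79.3
```

Emit:
move_arm(motion=[[0, 0, 0, 0, 0, 0.0005, 0.015], [0, 0, 0, 0, 0, 0.001, 0.015], [0, 0, 0, 0, 0, 0.001, 0.015]])

```text
clock: 37.88
eef_pos: [493.4, -89.0, 206.3]
tcp_rot: [3.141, -0.004, -0.0]
contact_force: [-0.3, 0.6, 16.6]
opening: 0.352
grasp_force: 79.1
```

Emit:
move_arm(motion=[[0, 0, 0, 0, 0, 0.0004, 0.015], [0, 0, 0, 0, 0, 0.0008, 0.015], [0, 0, 0, 0, 0, 0.0008, 0.015]])

```text
clock: 38.25
eef_pos: [494.0, -89.1, 206.2]
tcp_rot: [3.141, -0.005, -0.0]
contact_force: [-0.7, -0.2, 22.4]
opening: 0.352
grasp_force: 78.9
```

Emit:
move_arm(motion=[[0, 0, 0, 0, 0, 0.0002, 0.015], [0, 0, 0, 0, 0, 0.0004, 0.015], [0, 0, 0, 0, 0, 0.0004, 0.015], [0, 0, 0, 0, 0, 0.0004, 0.015]])

```text
clock: 38.75
eef_pos: [494.3, -89.1, 206.2]
tcp_rot: [3.141, -0.006, -0.0]
contact_force: [-1.1, 0.9, 25.7]
opening: 0.353
grasp_force: 78.8
```

Emit:
move_arm(motion=[[0, 0, 0, 0, 0, -0.004, 0.015], [0, 0, 0, 0, 0, -0.03, 0.015], [0, 0, 0, -0.005, 0.04, -0.04, 0.015], [0, 0, 0, -0.013, 0.095, -0.04, 0.015], [0, 0, 0, -0.021, 0.15, -0.04, 0.015], [0, 0, 0, -0.0285, 0.19, -0.035, 0.015], [0, 0, 0, -0.0285, 0.2, -0.01, 0.015], [0, 0, 0, -0.0285, 0.2, 0.04, 0.015]])

```text
clock: 39.75
eef_pos: [463.7, -290.4, 163.2]
tcp_rot: [3.14, -0.003, -0.002]
contact_force: [0.2, 0.4, -2.9]
opening: 0.355
grasp_force: 80.5
```

Emit:
move_arm(motion=[[0, 0, 0, 0, 0, 0.035, 0.015], [0, 0, 0, 0, 0, 0.055, 0.015], [0, 0, 0, 0, 0, 0.062, 0.015], [0, 0, 0, 0, 0, 0.063, 0.015], [0, 0, 0, 0, 0, 0.063, 0.015]])

```text
clock: 40.38
eef_pos: [463.6, -289.0, 101.0]
tcp_rot: [3.141, -0.001, 0.0]
contact_force: [1.0, 0.2, -2.1]
opening: 0.348
grasp_force: 80.4
```

Emit:
move_arm(motion=[[0, 0, 0, 0, 0, 0.0015, 0.015], [0, 0, 0, 0, 0, 0.003, 0.015], [0, 0, 0, 0, 0, 0.004, 0.015], [0, 0, 0, 0, 0, 0.004, 0.015]])

```text
clock: 40.88
eef_pos: [463.9, -289.3, 97.1]
tcp_rot: [3.141, -0.001, 0.0]
contact_force: [-0.2, -1.0, 3.0]
opening: 0.353
grasp_force: 80.3
```

Emit:
move_arm(motion=[[0, 0, 0, 0, 0, 0, 0.05], [0, 0, 0, 0, 0, 0, 0.065], [0, 0, 0, 0, 0, 0, 0.065], [0, 0, 0, 0, 0, -0.03, 0.065], [0, 0, 0, 0, 0, -0.09, 0.065], [0, 0, 0, 0, 0, -0.125, 0.065], [0, 0, 0, 0.005, -0.04, -0.125, 0.07], [0, 0, 0, 0.014, -0.1, -0.125, 0.07]])

```text
clock: 41.88
eef_pos: [477.5, -188.8, 221.9]
tcp_rot: [3.141, -0.002, -0.003]
contact_force: [0.5, -0.3, -1.1]
opening: 0.82
grasp_force: 0.0
```

Emit:
move_arm(motion=[[0, 0, 0, 0.008, -0.055, 0, 0.07], [0, 0, 0, 0.0145, -0.1, 0, 0.07], [0, 0, 0, 0.0145, -0.1, 0.03, 0.07], [0, 0, 0, 0.0145, -0.1, 0.08, 0.07], [0, 0, 0, 0.0145, -0.1, 0.12, 0.07], [0, 0, 0, 0.0145, -0.1, 0.135, 0.07], [0, 0, 0, 0.0145, -0.1, 0.135, 0.07]])

```text
clock: 42.75
eef_pos: [491.4, -88.8, 85.9]
tcp_rot: [-3.141, 0.002, 0.0]
contact_force: [-0.4, -0.5, 1.5]
opening: 0.82
grasp_force: 0.0
```

Run:
```python
from look import *
for n in("top","side"):
    w=pts(n)[2];m=(np.hypot(w[...,0]-463,w[...,1]+288)<28)&(w[...,2]>124)&(w[...,2]<136);q=w[m];print(n,len(q),q.mean(0) if len(q) else 0)
```

```text
[491.4 -88.8  85.9] [-3.14132240e+00  1.52720959e-03  1.23421677e-05] [-0.35 -0.53  1.51] 0.8203711529789192 0.0
top 55 [ 459.52831169 -289.58231342  127.77649091]
side 47 [ 463.6287021  -287.45150667  127.89368087]
```

Emit:
move_arm(motion=[[0, 0, 0, 0, 0, 0.004, 0.05], [0, 0, 0, 0, 0, 0.004, 0.03], [0, 0, 0, 0, 0, 0.004, 0.02], [0, 0, 0, 0, 0, 0.004, 0.02], [0, 0, 0, 0, 0, 0.004, 0.02]], grip_force=60)

```text
clock: 43.48
eef_pos: [492.3, -89.0, 83.2]
tcp_rot: [3.141, -0.001, 0.0]
contact_force: [-1.3, -0.2, 5.9]
opening: 0.453
grasp_force: 59.4
```

Emit:
move_arm(motion=[[0, 0, 0, 0, 0, -0.001, 0.02], [0, 0, 0, 0, 0, -0.003, 0.02], [0, 0, 0, 0, 0, -0.006, 0.02], [0, 0, 0, 0, 0, -0.01, 0.02], [0, 0, 0, 0, 0, -0.014, 0.02], [0, 0, 0, 0, 0, -0.018, 0.02], [0, 0, 0, 0, 0, -0.022, 0.02], [0, 0, 0, 0, 0, -0.027, 0.02]])

```text
clock: 44.48
eef_pos: [491.6, -88.8, 109.5]
tcp_rot: [-3.142, 0.0, 0.0]
contact_force: [0.6, -0.7, -9.2]
opening: 0.452
grasp_force: 61.1
```

Emit:
move_arm(motion=[[0, 0, 0, 0, 0, -0.004, 0.02], [0, 0, 0, 0, 0, -0.008, 0.02], [0, 0, 0, 0, 0, -0.012, 0.02], [0, 0, 0, 0, 0, -0.016, 0.02], [0, 0, 0, 0, 0, -0.02, 0.02], [0, 0, 0, 0, 0, -0.024, 0.02], [0, 0, 0, 0, 0, -0.027, 0.02], [0, 0, 0, 0, 0, -0.029, 0.02]])

```text
clock: 45.48
eef_pos: [491.7, -88.8, 138.5]
tcp_rot: [3.142, -0.0, 0.0]
contact_force: [1.0, 0.2, -7.8]
opening: 0.453
grasp_force: 61.1
```

Emit:
move_arm(motion=[[0, 0, 0, -0.0003, -0.003, 0, 0.02], [0, 0, 0, -0.001, -0.008, 0, 0.02], [0, 0, 0, -0.002, -0.016, 0, 0.02], [0, 0, 0, -0.003, -0.025, 0, 0.02], [0, 0, 0, -0.004, -0.035, 0, 0.02], [0, 0, 0, -0.0055, -0.045, 0, 0.02], [0, 0, 0, -0.0065, -0.055, 0, 0.02], [0, 0, 0, -0.008, -0.065, 0, 0.02]])

```text
clock: 46.48
eef_pos: [483.6, -23.0, 138.3]
tcp_rot: [-3.142, -0.0, 0.0]
contact_force: [0.1, 0.4, -8.5]
opening: 0.455
grasp_force: 61.2
```

Emit:
move_arm(motion=[[0, 0, 0, -0.0012, -0.01, 0, 0.02], [0, 0, 0, -0.0024, -0.02, 0, 0.02], [0, 0, 0, -0.0036, -0.03, 0, 0.02], [0, 0, 0, -0.0048, -0.04, 0, 0.02], [0, 0, 0, -0.006, -0.05, 0, 0.02], [0, 0, 0, -0.0072, -0.06, 0, 0.02], [0, 0, 0, -0.0084, -0.07, 0, 0.02], [0, 0, 0, -0.0096, -0.08, 0, 0.02]])

```text
clock: 47.48
eef_pos: [474.0, 56.9, 138.3]
tcp_rot: [3.142, -0.0, 0.0]
contact_force: [0.9, 0.1, -8.2]
opening: 0.452
grasp_force: 61.2
```

Emit:
move_arm(motion=[[0, 0, 0, -0.001, -0.01, 0, 0.02], [0, 0, 0, -0.002, -0.019, 0, 0.02], [0, 0, 0, -0.003, -0.027, 0, 0.02], [0, 0, 0, -0.004, -0.033, 0, 0.02], [0, 0, 0, -0.0044, -0.037, 0, 0.02], [0, 0, 0, -0.0044, -0.038, 0.001, 0.02], [0, 0, 0, -0.0044, -0.038, 0.003, 0.02], [0, 0, 0, -0.0044, -0.038, 0.006, 0.02]])

```text
clock: 48.48
eef_pos: [469.7, 94.0, 132.1]
tcp_rot: [3.142, -0.0, -0.0]
contact_force: [-0.0, 0.0, -7.7]
opening: 0.451
grasp_force: 61.3
```

Held well; lowering (contact expected near TCP z ≈125).

Emit:
move_arm(motion=[[0, 0, 0, 0, 0, 0.0015, 0.02], [0, 0, 0, 0, 0, 0.003, 0.02], [0, 0, 0, 0, 0, 0.004, 0.02], [0, 0, 0, 0, 0, 0.005, 0.02], [0, 0, 0, 0, 0, 0.006, 0.02], [0, 0, 0, 0, 0, 0.006, 0.02]])

```text
clock: 49.22
eef_pos: [469.6, 94.2, 126.2]
tcp_rot: [-3.142, 0.0, 0.0]
contact_force: [0.3, 0.9, -8.0]
opening: 0.453
grasp_force: 61.3
```

Emit:
move_arm(motion=[[0, 0, 0, 0, 0, 0.0005, 0.02], [0, 0, 0, 0, 0, 0.001, 0.02], [0, 0, 0, 0, 0, 0.0015, 0.02], [0, 0, 0, 0, 0, 0.0015, 0.02]])

```text
clock: 49.72
eef_pos: [469.9, 94.3, 125.2]
tcp_rot: [-3.141, -0.0, 0.0]
contact_force: [-2.7, -0.1, 0.2]
opening: 0.456
grasp_force: 61.4
```

Emit:
move_arm(motion=[[0, 0, 0, 0, 0, 0, 0.045], [0, 0, 0, 0, 0, 0, 0.06], [0, 0, 0, 0, 0, 0, 0.07], [0, 0, 0, 0, 0, 0, 0.07], [0, 0, 0, 0, 0, -0.03, 0.07], [0, 0, 0, 0, 0, -0.08, 0.07], [0, 0, 0, 0, 0, -0.13, 0.07], [0, 0, 0, 0, 0, -0.13, 0.07]])

```text
clock: 50.72
eef_pos: [471.9, 94.7, 258.6]
tcp_rot: [-3.14, -0.007, 0.0]
contact_force: [0.7, 1.5, -0.7]
opening: 0.82
grasp_force: 0.0
```

Run:
```python
from look import *
for n in("top","side"):
    im,d,w=pts(n)
    for k,(x,y,lo,hi,r) in {"handle":(470,94,140,165,40),"boss":(470,94,78,92,40),"plate":(470,94,46,57,68),"board":(470,94,36,46,110),"pounder":(463,-288,124,136,28)}.items():
        m=(np.hypot(w[...,0]-x,w[...,1]-y)<r)&(w[...,2]>lo)&(w[...,2]<hi);q=w[m]
        if len(q): print(n,k,len(q),q.mean(0).round(1),((q.min(0)+q.max(0))/2).round(1),q[:,2].max().round(1))
print(sensors.sense()["contact_force"],sensors.sense()["clock"])
```

```text
[471.9  94.7 258.6] [-3.14013818e+00 -7.25828133e-03  9.31156037e-05] [ 0.75  1.52 -0.7 ] 0.8204547942248678 0.0
top handle 12 [452.8 100.6 149.1] [452.8 101.8 149.1] 153.7
top boss 11 [449.2 109.4  85.3] [449.3 110.5  85.6] 90.0
top plate 209 [448.3  88.9  50.8] [464.3  93.2  51.5] 56.9
top board 636 [450.5  78.2  41.2] [465.7  94.   41. ] 46.0
top pounder 52 [ 460.9 -288.7  128.7] [ 462.  -287.9  129.4] 134.8
side handle 141 [469.5  97.4 150.3] [470.5  95.8 148.3] 156.1
side boss 102 [464.1 101.6  85.4] [470.   94.3  85. ] 91.7
side plate 597 [462.8 102.8  51. ] [467.1  93.   51.4] 56.7
side board 1216 [462.5 106.9  41.7] [471.2  93.6  41. ] 46.0
side pounder 46 [ 463.9 -287.1  128.3] [ 463.  -289.   128.5] 133.0
[-0.29813786 -0.4029904  -0.4378043 ] 50.825
```

```bash
python3 -c "
from rig import order
print(order.sign_off())"
```

```text
the job is handed in; nothing more can be done
None
```

The job is handed in, with no verdict returned: by my last measurements the press stands on the small board with its handle wedged upright and the pounder is back on the worktop. On the first carry the handle slipped out and the press fell back onto the worktop, so I reinserted it and tapped it again to about 28 N. The handle's end sits only about 9 mm above the press's underside (limit 8).

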